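# Move the carving to the other dovetail holder

### The arm

A 6-joint arm with a two-finger parallel gripper is mounted at the origin on the work surface. World frame = base frame: x ahead of the robot, y to its left, z up, the work surface at z = 0. Lengths are in m, angles in degrees, forces in N, time in s.
With the tool pointing down it reaches from about 0.4 to 0.825 m from the base axis. Payload 7 kg.
Tool frame: the origin (TCP) lies on the mounting face of the last link; the fingertips stand 178 mm ahead of it and the grasp point (between the pads) lies 159 mm ahead of it (ctrl.tip_extent is the distance from the TCP to the fingertips, in m); z points along the fingers, y is the direction in which the jaws open and shut (so a half turn about z gives the same grasp; the last joint's range is limited). The gripper opens to 88 mm and grips with 3 to 60 N. Pads are 19 mm wide; open, the fingers measure 130 mm over their backs; the gripper's body (78 mm by 193 mm) begins 47 mm behind the grasp point.
Start: joints at [-54.826, 20.546, 0.682, 0, -70.136, -16.507], TCP at [0.216, -0.639, 0.405] pointing down, gripper open.
Joint ranges: [-176.03, 176.03], [-82.01, 121.73], [-58.28, 71.71], [-173.87, 95.51], [-174.79, -0.11], [-173.66, 173.66]. Speed limits (degrees/s): [136.94, 136.94, 172.46, 180, 180, 180].

### API

Orientations are given as [roll, pitch, yaw] about the fixed x, y, z axes, in that order (R = Rz(yaw) Ry(pitch) Rx(roll)).
In Python, from plant import ctrl gives the robot as it stands. The module is installed in compiled form; this text tells all that it offers.
- The arm moves only by the tool carry_out, never from a script. Its argument "moves" is text: rows parted by semicolons, each of 7 numbers parted by spaces: the finger opening in m, from 0 to 0.0876, then the shift along the tool's x, y, z in m, then the turn, a rotation vector about the tool's x, y, z in rad. A call has 1 to 20 rows; each row is the pose to reach, as a shift and turn from the pose commanded when the call began, along the tool's axes at that moment; what a row does not reach only later rows make up. A row lasts 1/10 s, in which the tool goes at most 50 mm and 8.59 degrees, less where a joint would pass 70% of its speed; a pose out of reach is approached as far as the arm can. A call with a gripper value outside its range is refused whole. The fingers move at their own pace and stop on an object; the grip force is fixed at half the most. Time passes only in rows, so rows that repeat a pose let the fingers close. It gives the time, the measured TCP pose, the force and the opening at its end, in the units of the state.
- ctrl.get_obs(): the state, without advancing time (a new reading comes with each control period).
- ctrl.snapshot(name): name is "scene" or "side" or "wrist"; returns a dict with "image" (384x512x3 uint8, red, green, blue), "K" (3x3 intrinsics, pixels), "R" (3x3) and "t" (3): a world point X has camera coordinates R X + t. Camera axes: x right, y down, z forward; pixel columns grow to the right and rows downward; lengths in m; the calibration is good to about 2 mm. A picture is of the moment at which its call begins. There is no depth.
- ctrl.close_job(): hands the job in, once; it reports no verdict.
Trained networks look in a picture, given as the dict that the camera call returned (one of the last four; its "shot" number tells which), for a name from the list of things; names that differ only in an ending like _2 or _b are one class to them, and where a whole thing is asked for, a point or a joint stands for the part that bears it (a point fixed in the world has none). Each returns a list of dicts, best first, with "confidence" (0 to 1); they miss things now and then, are a little off and sometimes report something else, mostly with a low value. They report only what shows in the picture. A call takes as long as a camera call. They do not tell look-alikes from the thing itself.
- ctrl.recognise(picture, label): "extent" ([left, top, right, bottom] in pixels, round what is visible of it).
- ctrl.trace(picture, label): "region" (384x512 bool, what is visible of it) and "extent" ([left, top, right, bottom] in pixels, round what is visible of it).
- ctrl.mark_of(picture, label): "at" ([row, column] in pixels: a listed point, or the origin of a listed thing).
The state is a dict: "clock": time; "joint_pos": joint angles; "qvel": joint speeds; "tau": joint torques, N m; "tool_pos": TCP position; "orientation": TCP orientation; "force": force on the tool from outside, world axes, zero at the start; "moment": the same for the moment, N m; "opening": finger opening in m.
Only numpy, scipy, OpenCV 4.12 (cv2) and the standard library are available. Lean on these libraries where they do the work, as an engineer would, in place of code of your own. Each camera call takes 0.05 s, during which the arm holds its last target.

### The job

Move the carving on its dovetail plate to the empty bench holder: press the side pad of the catch that locks it in, so that its spring pushes it part-way out, draw it out along the rails, then slide it into the empty holder fully home against its stop until that holder's catch snaps up behind it, and let go. Work gently, never forcing or jamming the plate or the catch, and leave the gouge, the mallet and the sharpening stone where they lie.

Things in the scene. Friction and masses are not known exactly. Their poses are not given: they have to be found in the camera images.
- carving: Pale wood carving blank, 60 x 44 x 40 mm (x, y, z) with a low rounded knob on top, screwed on an aluminium dovetail plate; about 0.35 kg. Origin: centre of the plate's underside; x = its slide-in direction (nose +x). Plate 70 mm long (x -35 to +35), 62 mm wide below, 50 mm above, 16 mm thick; wood from z 16 to 56 mm, its flat sides at y +-22 (grip there, above the rails); knob top at z 76 mm.
- holder_a: Dark steel dovetail holder fixed to the bench, 208 x 100 mm; it holds the carving, locked at the start. Origin: on the bench under the middle of a plate that is home with the stop block at its middle setting; +x is the slide-in direction, z up. Waxed channel floor 20 mm high, from x -140 to +68. Undercut rails x -80 to +68, tops 33 mm high, outer sides y +-50; plate play 1 mm each side, 1.7 mm upward.
- holder_b: Dark steel dovetail holder fixed to the bench, 208 x 100 mm; empty at the start. Origin: on the bench under the middle of a plate that is home with the stop block at its middle setting; +x is the slide-in direction, z up. Waxed channel floor 20 mm high, from x -140 to +68. Undercut rails x -80 to +68, tops 33 mm high, outer sides y +-50; plate play 1 mm each side, 1.7 mm upward.
- holder_a_home (a point): Point on the channel floor, 20 mm above the bench, where the carving's origin lies at the start, locked in the holder that holds it; x = slide-in direction.
- holder_b_home (a point): Point on the channel floor, 20 mm above the bench, near which the carving's origin lies when home in the holder that is empty at the start; x = slide-in direction. The true place is up to 15 mm nearer or farther along x, wherever its stop block was clamped: push until the plate meets the stop block. It takes about 7 to 9 N on the way (ejector, catch, friction) and rises steeply at the block.
- holder_a_mouth (a point): Mouth of the holder that holds the carving at the start: on the channel floor (20 mm above the bench), mid-width, where the rails begin, holder x -80 mm. Before it (holder x below -80) the floor is open above: set the plate down or lift it off there. Low cheeks (8 mm) lead in from holder x -120 (half gap 40 mm) to -80 (half gap 32 mm).
- holder_b_mouth (a point): Mouth of the holder that is empty at the start: on the channel floor (20 mm above the bench), mid-width, where the rails begin, holder x -80 mm. Before it (holder x below -80) the floor is open above: set the plate down or lift it off there. Low cheeks (8 mm) lead in from holder x -120 (half gap 40 mm) to -80 (half gap 32 mm).
- holder_a_pad (a point): Middle of the top of the catch pad of the holder that holds the carving at the start: 26 mm square steel pad outside the +y rail, at holder x -42, y +74 mm, 38 mm above the bench when up; press straight down, up to 7 mm; over 5 mm frees the plate.
- holder_a_catch (a joint): Catch of the holder that holds the carving at the start, one piece, slides straight down: 0 = up, 0.007 m = fully down; spring 4 to 7.5 N. Tongue 20 mm wide, 5 mm above the channel floor, ramped towards the mouth so that an entering plate pushes it down; its upright face, 71.8 mm before the stop block, locks behind a 70 mm plate. Its stop block is at the middle setting.
- holder_b_catch (a joint): Catch of the holder that is empty at the start, one piece, slides straight down: 0 = up, 0.007 m = fully down; spring 4 to 7.5 N. Tongue 20 mm wide, 5 mm above the channel floor, ramped towards the mouth so that an entering plate pushes it down; its upright face, 71.8 mm before the stop block, locks behind a 70 mm plate. Catch and pad move with the stop block, up to 15 mm along x.
- holder_a_ejector (a joint): Ejector of the holder that holds the carving at the start: sprung steel pusher 24 mm wide in the stop block; 0 = pushed in flush, 0.0215 m = out; about 0.0018 with a locked plate. Pushes towards the mouth with 6 N (in) to 3.4 N (out). When the catch is pressed it drives the plate about 20 mm towards the mouth, past the tongue, so the catch can be let go.
- holder_b_ejector (a joint): Ejector of the holder that is empty at the start: sprung steel pusher 24 mm wide in the stop block; 0 = pushed in flush, 0.0215 m = out; about 0.0018 with a locked plate. Pushes towards the mouth with 6 N (in) to 3.4 N (out). Without the catch behind it, a plate is pushed back out.
- gouge: Bystander: carving gouge lying on the bench, wooden handle (-x) and steel blade (+x), 185 mm long, 26 mm high.
- mallet: Bystander: wooden mallet lying on the bench, head 50 x 90 x 50 mm, handle 140 mm long along -x from the origin.
- stone: Bystander: grey sharpening stone 50 x 150 x 22 mm lying flat; origin under its centre.
Things that resemble listed ones, but are neither listed nor needed, are in the scene too. Several things have the shape of the carving; the one meant has the colours described above.

How it is judged (in metres and radians):
On the way, in this order (a step that is already met when the one before it is completed fails the run):
1. the loaded holder's catch is pressed down (value of joint holder_a_catch above 0.004 m), for 0.05 s.
2. the carving is out of its first holder (distance between carving and holder_a_home above 0.13 m), for 0.1 s.
3. the carving is fully home against the other holder's stop block (distance between carving and holder_b_home below 0.019 m and value of joint holder_b_ejector below 0.003 m), for 0.2 s.
At the end, for the whole second after the job is handed in: The carving is locked in the holder that was empty: against the stop block (ejector within 3 mm of flush), catch up behind it (under 1.5 mm), origin within 19 mm of the nominal home point and 3 mm of the channel's middle, flat (0.06 rad), aligned (0.05 rad), at rest and let go (all of step 3 and value of joint holder_b_catch below 0.0015 m and y of carving in the frame of holder_b_home between -0.003 and 0.003 m and z of carving in the frame of holder_b_home below 0.004 m and angle between the x axis of carving and the x axis of holder_b, either way round below 0.05 rad and angle between carving's own z axis and vertical below 0.06 rad and linear speed of carving below 0.01 m/s); the robot touches nothing.
It fails at once if the plate is forced against a holder, its stop or its catch with more than 80 N (contact force between carving and holder_a above 80 N or contact force between carving and holder_b above 80 N).
It fails at once if the robot leans on a holder or its catch pad with more than 40 N (contact force between the arm and holder_a above 40 N or contact force between the arm and holder_b above 40 N).
It fails at once if the gouge, the mallet or the stone is moved by more than 15 mm (distance of any of gouge, mallet, stone from where it was at the start of the episode above 0.015 m).
It also fails if it takes over 72 s, if anything falls off the work surface, if the arm or the gripper's body presses on something with over 40 N, if the wrist force passes 120 N, or if a joint passes its speed limit or range.

## Working session

There is one attempt and no reset: what is moved stays moved. The work goes in short steps, Python scripts to look and compute and a tool call to move; the robot and the scene stay as the last step left them, time stands still between calls to the robot, and variables do not carry over. Pictures are saved under pics/ and viewed, and the job is handed in when it is done.

Besides the shell and the picture viewer there is one more tool, called after "Call:" by a JSON object that holds its "op" and its "data". carry_out: Moves the arm, as the interface text tells. Its arguments: {"type":"object","properties":{"moves":{"type":"string"}},"required":["moves"]}

```bash
mkdir -p pics; python3 - <<'E'
from plant import ctrl
import cv2
print(ctrl.get_obs())
for n in("scene","side","wrist"):
    p=ctrl.snapshot(n);cv2.imwrite(f"pics/{n}0.png",p["image"][:,:,::-1])
    print(n,p["K"].tolist(),p["R"].round(4).tolist(),p["t"].round(4).tolist())
    for l in("carving","holder_a","holder_b","holder_a_pad","holder_a_home","holder_b_home","holder_a_mouth","holder_b_mouth"):
        print(l,[(round(d["confidence"],2),[round(float(v)) for v in d["at"]]) for d in ctrl.mark_of(p,l)])
    for l in("carving","holder_a","gouge","mallet","stone"): print(l,[(round(d["confidence"],2),[round(float(v)) for v in d["extent"]]) for d in ctrl.recognise(p,l)])
E
```

```text
{'clock': 0.0, 'joint_pos': array([-5.48254916e+01,  2.05933380e+01,  6.31765372e-01, -1.96877938e-02,
       -7.01355193e+01, -1.65056299e+01]), 'qvel': array([-0.04582079, -0.04112233, -0.02946058, -0.00942012,  0.00985002,
       -0.01043052]), 'tau': array([ 2.29201636e-03, -5.82713521e+01,  2.93057370e+01,  6.99725837e+00,
        6.87906679e-03, -1.13666247e-04]), 'tool_pos': array([ 0.21598531, -0.63930229,  0.40368705]), 'orientation': array([ 1.79901651e+02, -9.84260749e-03, -1.61337819e+02]), 'force': array([-0.12760081,  0.34139038, -0.228656  ]), 'moment': array([0.02938075, 0.00466466, 0.00972219]), 'opening': 0.08759089962149282}
scene [[386.661544872378, 0.0, 256.10546145072914], [0.0, 386.661544872378, 192.34421473767367], [0.0, 0.0, 1.0]] [[0.4847, 0.8746, 0.0136], [0.5281, -0.2802, -0.8016], [-0.6973, 0.3957, -0.5977]] [-0.2422, -0.2832, 1.4739]
carving [(0.82, [227, 172]), (0.76, [228, 98]), (0.41, [206, 279])]
holder_a [(0.92, [236, 176]), (0.78, [176, 345]), (0.57, [227, 175])]
holder_b [(0.92, [236, 176]), (0.78, [176, 345]), (0.57, [227, 175])]
holder_a_pad [(0
[... 956 characters left out ...]
3, 239])]
holder_a_mouth [(0.69, [153, 292])]
holder_b_mouth [(0.56, [285, 270])]
carving [(0.98, [253, 127, 283, 155]), (0.59, [298, 115, 316, 139])]
holder_a [(0.93, [243, 136, 318, 176]), (0.67, [201, 246, 308, 321])]
gouge []
mallet [(0.66, [163, 134, 231, 166])]
stone [(0.56, [156, 215, 197, 264])]
wrist [[288.38486734052594, 0.0, 254.3473900898555], [0.0, 288.38486734052594, 193.10583697155215], [0.0, 0.0, 1.0]] [[-0.3205, 0.9472, -0.0008], [0.9023, 0.3056, 0.304], [0.2882, 0.0967, -0.9527]] [0.6752, -0.0368, 0.3915]
carving []
holder_a []
holder_b []
holder_a_pad []
holder_a_home []
holder_b_home []
holder_a_mouth []
holder_b_mouth []
carving []
holder_a []
gouge []
mallet []
stone []
```

```bash
python3 - <<'E'
import cv2
for n in("scene","side","wrist"):
    i=cv2.imread(f"pics/{n}0.png");cv2.imwrite(f"pics/{n}0b.png",cv2.resize(i,(800,600),interpolation=cv2.INTER_CUBIC))
i=cv2.imread("pics/scene0.png")[120:280,60:400];cv2.imwrite("pics/s0c.png",cv2.resize(i,(800,376),interpolation=cv2.INTER_CUBIC))
E
```

```text
(no output)
```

View pics/scene0b.png

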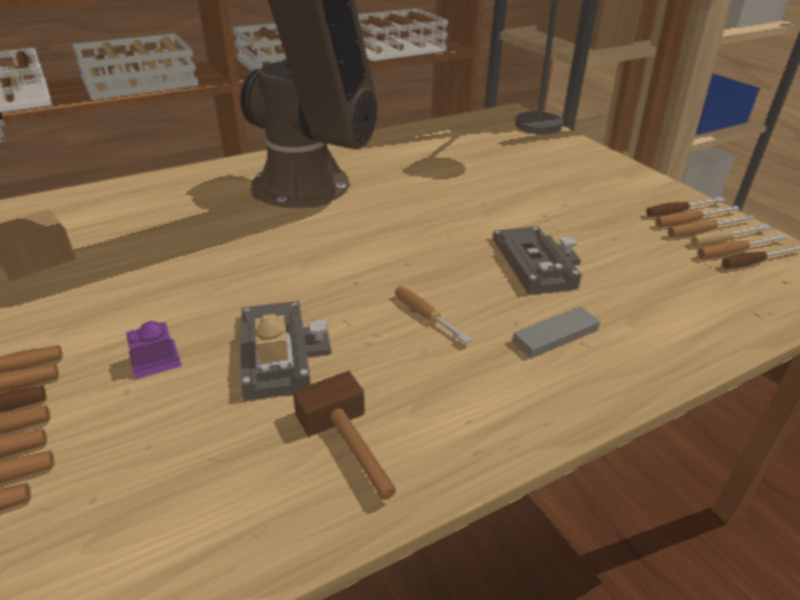

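View pics/side0b.png

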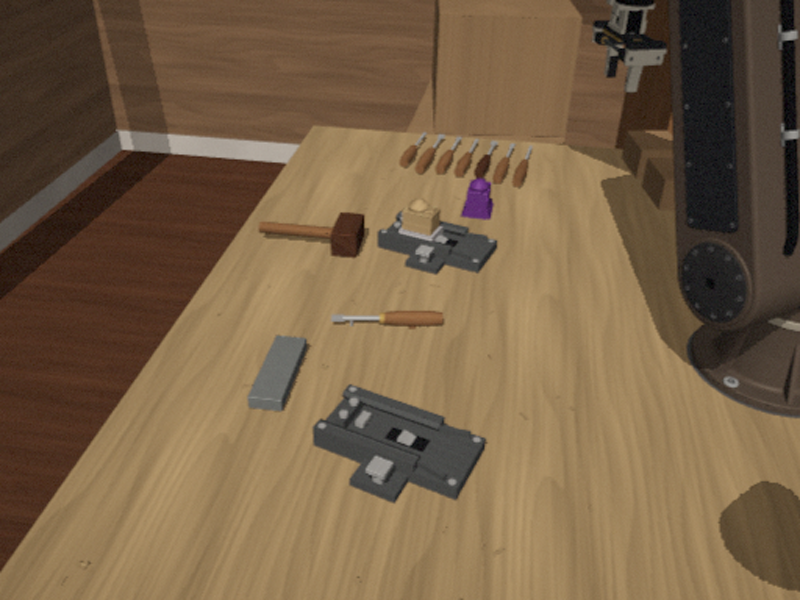

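View pics/wrist0b.png

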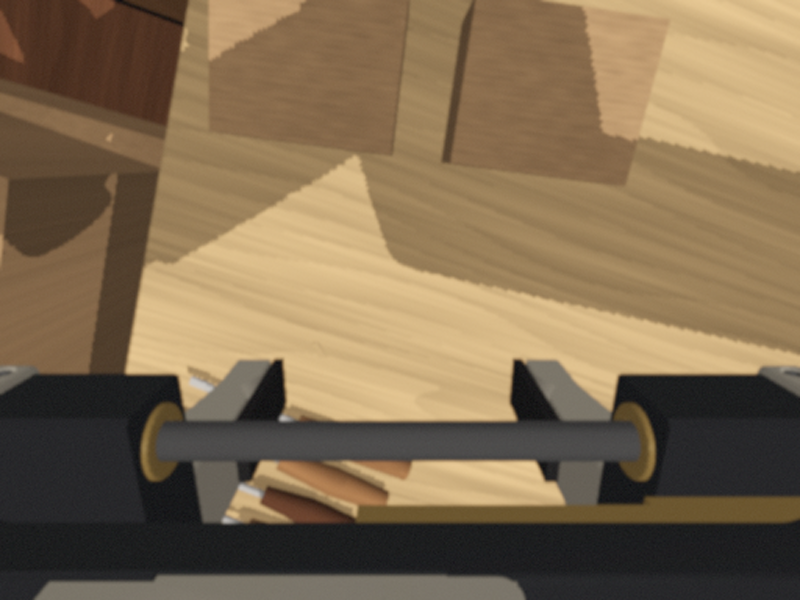

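```bash
cat > h.py <<'E'
import numpy as np, cv2
from plant import ctrl
from scipy.spatial.transform import Rotation as Rn
def bp(p,rc,z):
    d=p["R"].T@np.linalg.inv(p["K"])@np.array([rc[1],rc[0],1.0]);c=-p["R"].T@p["t"]
    return c+d*(z-c[2])/d[2]
def proj(p,X):
    q=(p["K"]@(p["R"]@np.atleast_2d(X).T+p["t"][:,None])).T
    return q[:,:2]/q[:,2:]
def snap(n,name,scale=1.5625):
    p=ctrl.snapshot(n);i=p["image"][:,:,::-1]
    cv2.imwrite(f"pics/{name}.png",cv2.resize(i,None,fx=scale,fy=scale,interpolation=cv2.INTER_CUBIC));return p
E
python3 - <<'E'
from h import *
s=ctrl.snapshot("scene");d=ctrl.snapshot("side")
for n,a,b,z in(("ahome",[226,177],[149,268],.02),("amouth",[209,174],[153,292],.02),("apad",[204,207],[159,270],.038),("bhome",[168,349],[273,239],.02),("bmouth",[153,336],[285,270],.02),("bpad",[156,364],[300,243],.038)):
    print(n,bp(s,a,z).round(3),bp(d,b,z).round(3))
E
```

```text
ahome [ 0.581 -0.268  0.02 ] [ 0.59  -0.276  0.02 ]
amouth [ 0.515 -0.252  0.02 ] [ 0.516 -0.266  0.02 ]
apad [ 0.557 -0.176  0.038] [ 0.572 -0.186  0.038]
bhome [0.575 0.28  0.02 ] [0.576 0.273 0.02 ]
bmouth [0.487 0.3   0.02 ] [0.507 0.296 0.02 ]
bpad [0.564 0.345 0.038] [0.551 0.364 0.038]
```

```bash
cat >> h.py <<'E'
def tool():
    o=ctrl.get_obs();return np.array(o["tool_pos"]),Rn.from_euler("xyz",o["orientation"],degrees=True),o
def delta(pos,yaw):
    t,R,o=tool();T=Rn.from_euler("xyz",[180,0,yaw],degrees=True)
    return R.inv().apply(np.array(pos)-t).round(4),(R.inv()*T).as_rotvec().round(4)
E
python3 - <<'E'
from h import *
p=ctrl.snapshot("wrist");t,R,o=tool()
c=-p["R"].T@p["t"];print("cam in tool",R.inv().apply(c-t),"axis",R.inv().apply(p["R"][2]), "imgx",R.inv().apply(p["R"][0]))
# tool pos with camera seeing (0.56,-0.25) at yaw 172, z .40
for tgt,yaw in(((.56,-.25,.03),172),((.55,.29,.03),162)):
    T=Rn.from_euler("xyz",[180,0,yaw],degrees=True)
    off=T.apply(R.inv().apply(c-t));ax=T.apply(R.inv().apply(p["R"][2]))
    z=.42;k=(z+off[2]-tgt[2])/-ax[2];cam=np.array(tgt)-k*ax;pos=cam-off;print(pos,np.hypot(*pos[:2]),delta(pos,yaw))
E
```

```text
cam in tool [0.08363928 0.00011651 0.02001598] axis [-3.04017562e-01 -6.26039152e-04  9.52666222e-01] imgx [4.55601697e-04 9.99999574e-01 8.02536906e-04]
[ 0.52592162 -0.24508273  0.42      ] 0.5802233158303799 (array([-0.4198,  0.2745, -0.0153]), array([-0.    , -0.    ,  0.4654]))
[0.51729322 0.30076022 0.42      ] 0.5983719477529125 (array([-0.5864,  0.7944, -0.0153]), array([-0.  , -0.  ,  0.64]))
```

Call:
{"op": "carry_out", "data": {"moves": "0.0876 -0.1 0.07 0 0 0 0.12;0.0876 -0.2 0.14 0 0 0 0.24;0.0876 -0.3 0.2 0 0 0 0.36;0.0876 -0.42 0.275 -0.015 0 0 0.465;0.0876 -0.42 0.275 -0.015 0 0 0.465;0.0876 -0.42 0.275 -0.015 0 0 0.465;0.0876 -0.42 0.275 -0.015 0 0 0.465;0.0876 -0.42 0.275 -0.015 0 0 0.465;0.0876 -0.42 0.275 -0.015 0 0 0.465;0.0876 -0.42 0.275 -0.015 0 0 0.465;0.0876 -0.42 0.275 -0.015 0 0 0.465;0.0876 -0.42 0.275 -0.015 0 0 0.465;0.0876 -0.42 0.275 -0.015 0 0 0.465;0.0876 -0.42 0.275 -0.015 0 0 0.465;0.0876 -0.42 0.275 -0.015 0 0 0.465"}}

```text
clock: 3.75
tool_pos: [0.5252, -0.2456, 0.4198]
orientation: [-180.0, 0.0, 171.9]
force: [0.1, -0.2, 0.6]
opening: 0.0874
```

```bash
python3 - <<'E'
from h import *
p=snap("wrist","w1")
t,R,o=tool();print(t,o["orientation"],o["joint_pos"])
for l in("carving","holder_a","holder_a_pad","holder_a_home","holder_a_mouth"):
  print(l,[(round(d["confidence"],2),np.round(d["at"],1),bp(p,d["at"],.038 if 'pad' in l else 0 if l=='holder_a' else .02).round(4)) for d in ctrl.mark_of(p,l)])
E
```

```text
[ 0.52525741 -0.24546484  0.41972821] [-1.79998002e+02  1.48628398e-03  1.71932361e+02] [-5.72885706e+00  1.10818220e+01 -1.03663942e+01  2.20998668e-03
 -6.85503803e+01 -9.23395899e+01]
carving [(0.75, array([208.1, 239.6]), array([ 0.5815, -0.2749,  0.02  ])), (0.6, array([154.2, 114.9]), array([ 0.483 , -0.4267,  0.02  ]))]
holder_a [(0.74, array([154.2, 247. ]), array([ 0.511 , -0.2544,  0.    ]))]
holder_a_pad [(0.61, array([192.7, 301.6]), array([ 0.565 , -0.1888,  0.038 ]))]
holder_a_home []
holder_a_mouth [(0.68, array([154.3, 245.1]), array([ 0.5073, -0.2559,  0.02  ]))]
```

View pics/w1.png

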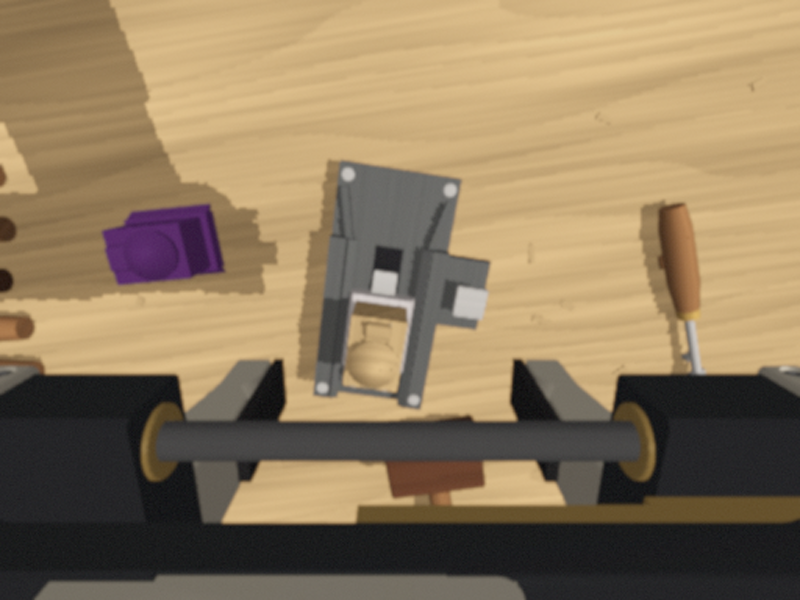

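```bash
python3 - <<'E'
import cv2
i=cv2.imread("pics/w1.png");i=cv2.resize(i,(512,384),interpolation=cv2.INTER_AREA)
from h import *
p=ctrl.snapshot("wrist")["image"][:,:,::-1]
c=p[95:270,190:325];cv2.imwrite("pics/w1c.png",cv2.resize(c,None,fx=3.4,fy=3.4,interpolation=cv2.INTER_CUBIC))
E
```

```text
(no output)
```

View pics/w1c.png

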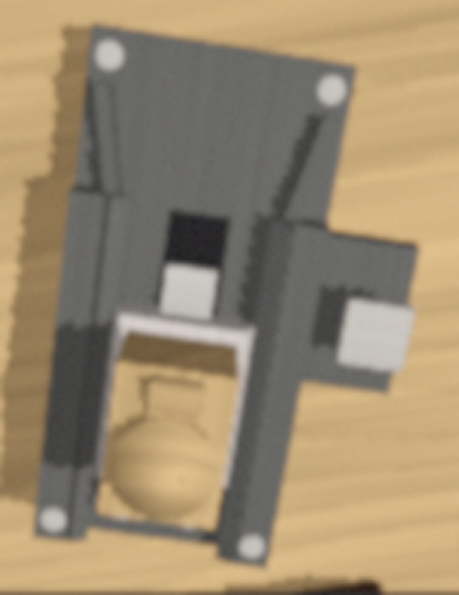

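```bash
cat >> h.py <<'E'
from scipy.optimize import least_squares
def fit(p,H,px,x0):
    H=np.array(H)/1000.;px=np.array(px)
    def W(v):
        c,s=np.cos(v[2]),np.sin(v[2]);return np.c_[v[0]+c*H[:,0]-s*H[:,1],v[1]+s*H[:,0]+c*H[:,1],H[:,2]]
    r=least_squares(lambda v:(proj(p,W(v))-px).ravel(),x0)
    return r.x,r.fun.reshape(-1,2)
def hw(v,h):
    c,s=np.cos(v[2]),np.sin(v[2]);h=np.array(h)/1000.
    return np.array([v[0]+c*h[0]-s*h[1],v[1]+s*h[0]+c*h[1],h[2]])
E
python3 - <<'E'
from h import *
p=ctrl.snapshot("wrist")
H=[(-140,-50,20),(-140,50,20),(-80,-50,33),(68,-50,33),(68,50,33),(-55,61,38),(-55,87,38),(-29,87,38),(-29,61,38)]
px=np.array([(93,27),(355,68),(73,187),(38,535),(267,565),(349,297),(412,310),(402,370),(337,357)])/3.4+[190,95]
v,f=fit(p,H,px,[.58,-.27,-.15]);print(v,np.degrees(v[2]),f.round(1))
print(hw(v,(-42,74,38)))
E
```

```text
[ 0.58578488 -0.27206543 -0.28660548] -16.421284530620948 [[-0.6 -1.2]
 [ 0.7 -1.1]
 [-1.   0.6]
 [-1.2  0.4]
 [ 0.5  0.7]
 [ 0.2  0.4]
 [ 1.3 -0.6]
 [ 0.2  0.2]
 [ 0.1  1.4]]
[ 0.56641774 -0.18921065  0.038     ]
```

```bash
python3 - <<'E'
from h import *
print(delta((.5664,-.1892,.25),-106.4))
E
```

```text
(array([-0.0325,  0.0605,  0.1697]), array([-0.   ,  0.   , -1.424]))
```

Call:
{"op": "carry_out", "data": {"moves": "0 -0.0325 0.0605 0 0 0 -0.15;0 -0.0325 0.0605 0 0 0 -0.3;0 -0.0325 0.0605 0.03 0 0 -0.45;0 -0.0325 0.0605 0.06 0 0 -0.6;0 -0.0325 0.0605 0.09 0 0 -0.75;0 -0.0325 0.0605 0.12 0 0 -0.9;0 -0.0325 0.0605 0.15 0 0 -1.05;0 -0.0325 0.0605 0.17 0 0 -1.2;0 -0.0325 0.0605 0.17 0 0 -1.35;0 -0.0325 0.0605 0.17 0 0 -1.424;0 -0.0325 0.0605 0.17 0 0 -1.424;0 -0.0325 0.0605 0.17 0 0 -1.424;0 -0.0325 0.0605 0.17 0 0 -1.424"}}

```text
clock: 5.45
tool_pos: [0.5666, -0.1891, 0.2499]
orientation: [-180.0, 0.0, -106.5]
force: [0.9, -0.1, 0.3]
opening: 0.0005
```

```bash
python3 - <<'E'
from h import *
p=snap("wrist","w2");snap("side","d2")
t,R,o=tool();print(t,o["orientation"],o["opening"],o["force"]);print(delta((.5664,-.1892,.222),-106.4))
E
python3 -c "
import cv2
i=cv2.imread('pics/d2.png')[150:350,300:620];cv2.imwrite('pics/d2c.png',cv2.resize(i,(800,500)))"
```

```text
[ 0.56651645 -0.18908282  0.24986372] [-1.79980469e+02  7.67462939e-03 -1.06451309e+02] 0.0004527339355325266 [ 0.23712489 -0.17867877  0.19575448]
(array([0.0001, 0.0001, 0.0279]), array([-0.0003,  0.0001, -0.0009]))
```

View pics/w2.png

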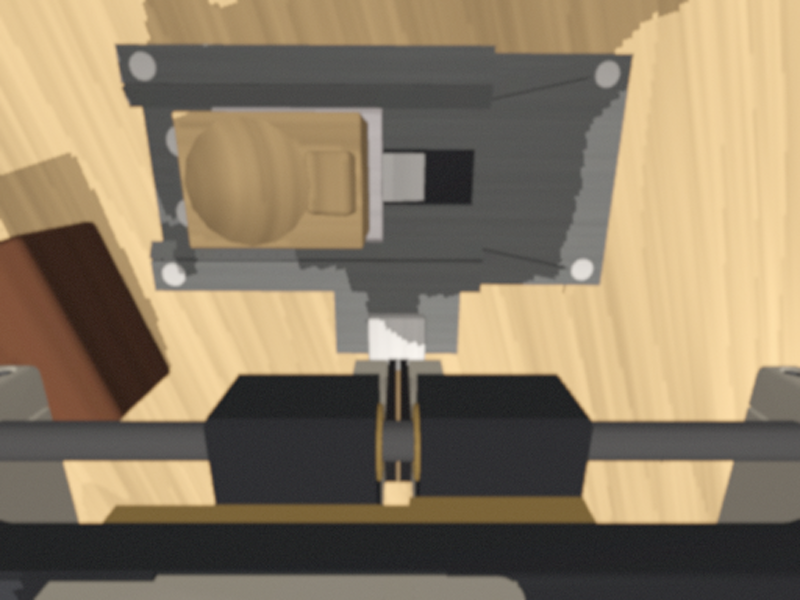

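View pics/d2c.png

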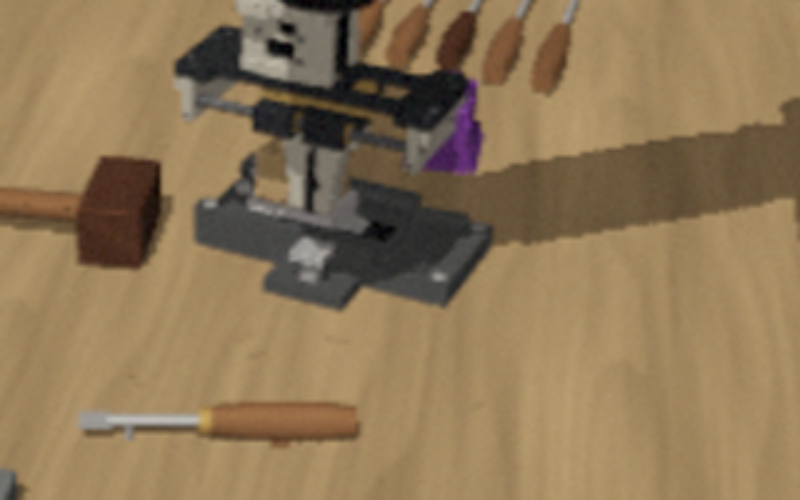

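```bash
python3 - <<'E'
from h import *
p=ctrl.snapshot("wrist")
H=[(68,-50,33),(-140,-50,20),(-140,50,20),(68,50,33),(-80,-50,33)]
px=np.array([(117,45),(632,55),(600,285),(157,291),(494,46)])/1.5625
v,f=fit(p,H,px,[.58,-.27,-.28]);print(v,np.degrees(v[2]),f.round(1));print(hw(v,(-42,74,38)))
E
```

```text
[ 0.58492174 -0.27250202 -0.28962504] -16.59429260949118 [[-1.4  0.1]
 [ 1.  -0.6]
 [ 0.1  0.6]
 [-0.8  0.7]
 [ 1.1  0.1]]
[ 0.56580487 -0.18958915  0.038     ]
```

Call:
{"op": "carry_out", "data": {"moves": "0 0 0 0.012 0 0 0;0 0 0 0.022 0 0 0;0 0 0 0.028 0 0 0;0 0 0 0.03 0 0 0;0 0 0 0.032 0 0 0"}}

```text
clock: 6.1
tool_pos: [0.5665, -0.1891, 0.2171]
orientation: [180.0, -0.0, -106.4]
force: [0.6, 0.1, 0.5]
opening: 0.0005
```

Estimates agree within 1 mm. Press in small steps.

Call:
{"op": "carry_out", "data": {"moves": "0 0 0 0.002 0 0 0;0 0 0 0.0035 0 0 0;0 0 0 0.005 0 0 0;0 0 0 0.0065 0 0 0;0 0 0 0.0065 0 0 0;0 0 0 0.0065 0 0 0"}}

```text
clock: 6.7
tool_pos: [0.5666, -0.1891, 0.2116]
orientation: [-180.0, 0.0, -106.4]
force: [-0.9, 0.2, 1.6]
opening: 0.0003
```

```bash
python3 - <<'E'
from h import *
snap("wrist","w3");t,R,o=tool();print(t,o["force"])
E
```

```text
[ 0.56660533 -0.18912075  0.21152413] [-0.9262988  -0.43000974  1.33155363]
```

View pics/w3.png

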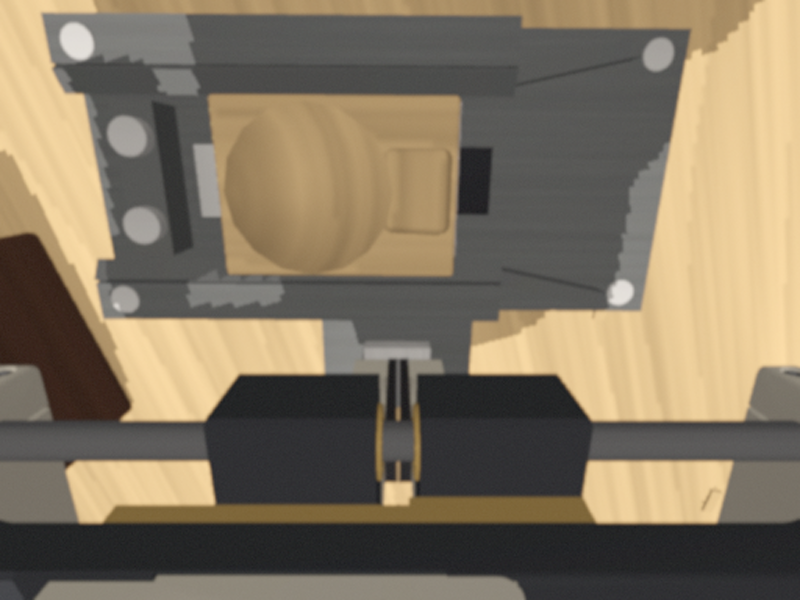

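Call:
{"op": "carry_out", "data": {"moves": "0 0 0 -0.01 0 0 0;0 0 0 -0.03 0 0 0;0 0 0 -0.06 0 0 0;0 0 0 -0.1 0 0 0;0 0 0 -0.1 0 0 0;0 0 0 -0.1 0 0 0"}}

```text
clock: 7.35
tool_pos: [0.5667, -0.1891, 0.313]
orientation: [-179.8, 0.1, -106.4]
force: [-0.6, 0.4, -0.8]
opening: 0.0007
```

```bash
python3 - <<'E'
from h import *
p=snap("wrist","w4");t,R,o=tool();print(t,o["force"])
v=(.5853,-.2723,np.radians(-16.5))
# home is (0,0): wood expected at x=-20
c=hw(v,(-20,0,0));print(c,delta((c[0],c[1],.30),163.5))
E
```

```text
[ 0.56626086 -0.1890885   0.31161672] [-0.0662947   0.34092815  0.05539029]
[ 0.56612361 -0.26661969  0.        ] (array([ 0.0744, -0.0218,  0.0116]), array([-2.0000e-04,  1.0000e-03,  1.5725e+00]))
```

View pics/w4.png

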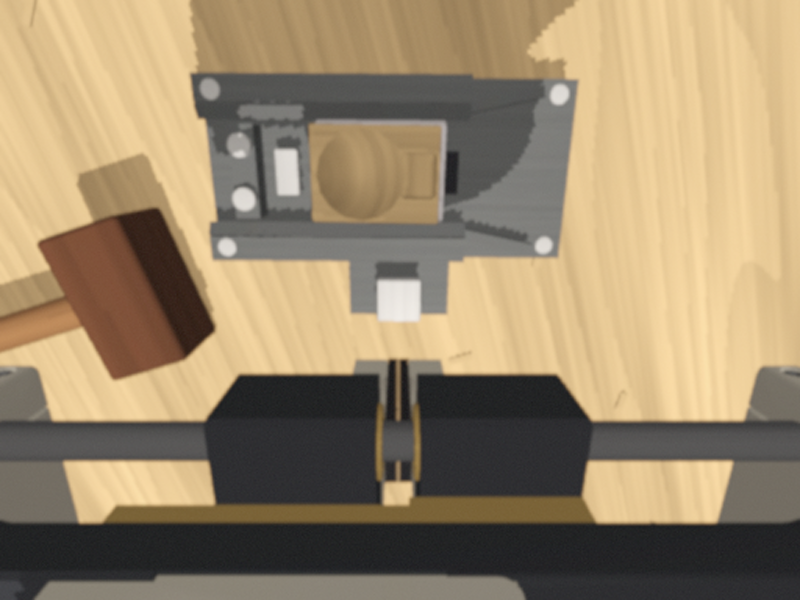

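```bash
python3 - <<'E'
from h import *
p=ctrl.snapshot("wrist")
H=[(68,-50,33),(-140,-50,20),(-140,50,20),(68,50,33),(-80,-50,33),(-29,61,38),(-55,61,38),(-55,87,38),(-29,87,38)]
px=np.array([(191,73),(577,80),(558,257),(213,259),(471,75),(378,280),(420,280),(420,321),(378,321)])/1.5625
v,f=fit(p,H,px,[.58,-.27,-.28]);print(v,np.degrees(v[2]),f.round(1))
H=[(30,-22,76),(-30,-22,76),(-30,22,76),(30,22,76)]
px=np.array([(309,124),(440,125),(438,222),(312,221)])/1.5625
c,f=fit(p,H,px,[.566,-.27,-.28]);print(c,np.degrees(c[2]),f.round(1))
k=Rn.from_euler('z',-v[2]).apply([c[0]-v[0],c[1]-v[1],0]);print(k)
E
```

```text
[ 0.58367459 -0.27309529 -0.29050266] -16.644576357981137 [[-2.  -1.2]
 [ 1.7 -1.7]
 [ 0.5  0.3]
 [-1.2  0.8]
 [ 1.5 -1.6]
 [-0.9  1. ]
 [ 0.7  1.2]
 [ 0.2  1.7]
 [-0.7  1.6]]
[ 0.55435213 -0.26455089 -0.29396995] -16.84323749898216 [[-1.2 -0.7]
 [ 1.1 -0.6]
 [ 0.1  0.8]
 [ 0.   0.8]]
[-0.03054126 -0.00021256  0.        ]
```

Call:
{"op": "carry_out", "data": {"moves": "0.07 0.02 -0.01 0 0 0 0.15;0.07 0.04 -0.02 0 0 0 0.3;0.07 0.06 -0.022 0 0 0 0.45;0.07 0.0744 -0.0218 0 0 0 0.6;0.07 0.0744 -0.0218 0 0 0 0.75;0.07 0.0744 -0.0218 0.01 0 0 0.9;0.07 0.0744 -0.0218 0.01 0 0 1.05;0.07 0.0744 -0.0218 0.01 0 0 1.2;0.07 0.0744 -0.0218 0.01 0 0 1.35;0.07 0.0744 -0.0218 0.01 0 0 1.5;0.07 0.0744 -0.0218 0.01 0 0 1.572;0.07 0.0744 -0.0218 0.01 0 0 1.572;0.07 0.0744 -0.0218 0.01 0 0 1.572"}}

```text
clock: 8.75
tool_pos: [0.5662, -0.2666, 0.3002]
orientation: [-180.0, -0.1, 163.7]
force: [0.1, 0.4, -0.7]
opening: 0.0701
```

```bash
python3 - <<'E'
from h import *
print(delta((.555,-.2643,.222),163.4))
p=snap("wrist","w5")
E
```

```text
(array([ 0.0113, -0.0009,  0.0783]), array([-0.0002, -0.0016,  0.0048]))
```

View pics/w5.png

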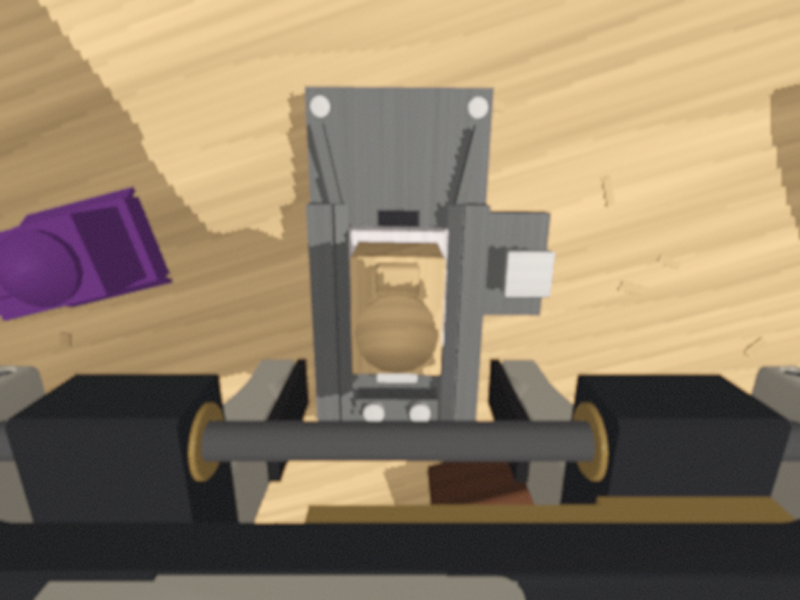

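Call:
{"op": "carry_out", "data": {"moves": "0.07 0.0113 -0.0005 0.02 0 0 0.005;0.07 0.0113 -0.0005 0.05 0 0 0.005;0.07 0.0113 -0.0005 0.07 0 0 0.005;0.07 0.0113 -0.0005 0.078 0 0 0.005;0.07 0.0113 -0.0005 0.078 0 0 0.005;0.07 0.0113 -0.0005 0.078 0 0 0.005"}}

```text
clock: 9.4
tool_pos: [0.5559, -0.264, 0.2239]
orientation: [-180.0, 0.0, 163.3]
force: [0.5, -0.3, 0.2]
opening: 0.0702
```

```bash
python3 - <<'E'
from h import *
p=snap("wrist","w6");t,R,o=tool();print(t,o["orientation"],o["force"])
E
```

```text
[ 0.55602399 -0.26405477  0.22426531] [-1.79999009e+02  9.24751607e-02  1.63296699e+02] [-0.3976343  -0.29837436  0.04526836]
```

View pics/w6.png

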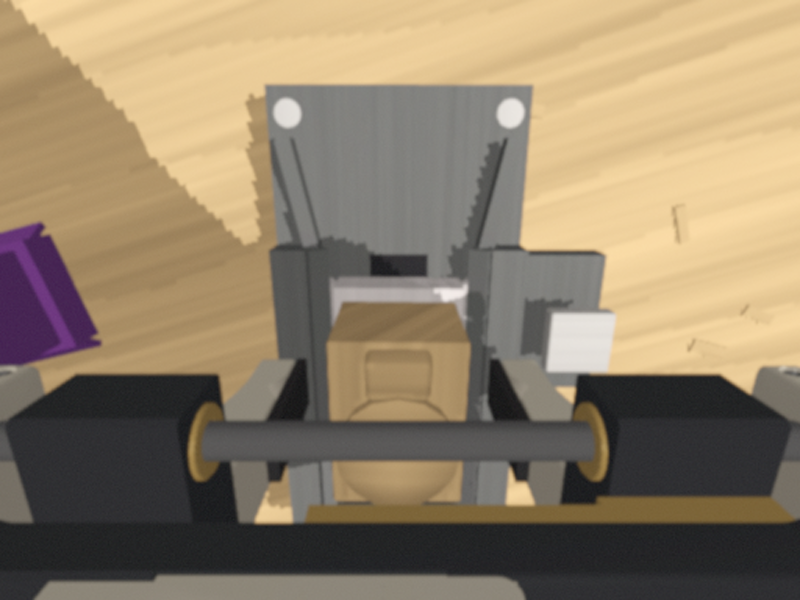

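Call:
{"op": "carry_out", "data": {"moves": "0.055 0 0 0.0015 0 0 0;0.047 0 0 0.0015 0 0 0;0.044 0 0 0.0015 0 0 0;0.04 0 0 0.0015 0 0 0;0.036 0 0 0.0015 0 0 0;0.036 0 0 0.0015 0 0 0;0.036 0 0 0.0015 0 0 0"}}

```text
clock: 10.15
tool_pos: [0.5555, -0.2639, 0.2218]
orientation: [-180.0, 0.0, 163.3]
force: [-0.6, 0.6, 1.7]
opening: 0.0437
```

```bash
python3 - <<'E'
from h import *
p=snap("wrist","w7");t,R,o=tool();print(t,o["orientation"],o["force"],o["moment"],R.inv().apply(o["force"]))
E
```

```text
[ 0.55549257 -0.26393657  0.22175614] [-1.79999356e+02  1.18338854e-02  1.63260893e+02] [-0.23832699  1.09012986  0.48603711] [ 0.0111392  -0.04504169  0.01911234] [ 0.54210064  0.97528982 -0.48616005]
```

Call:
{"op": "carry_out", "data": {"moves": "0.036 0.004 0 0 0 0 0;0.036 0.01 0 0 0 0 0;0.036 0.017 0 0 0 0 0;0.036 0.025 0 0 0 0 0;0.036 0.03 0 0 0 0 0"}}

```text
clock: 10.7
tool_pos: [0.5258, -0.255, 0.2218]
orientation: [180.0, 0.0, 163.3]
force: [2.0, -0.9, 1.3]
opening: 0.0436
```

```bash
python3 - <<'E'
from h import *
p=snap("wrist","w8");t,R,o=tool();print(t,R.inv().apply(o["force"]),R.inv().apply(o["moment"]))
E
```

```text
[ 0.52525005 -0.25488691  0.2217819 ] [ 1.77861759  1.11351596 -1.89859182] [-0.06838763 -0.07491941  0.00999084]
```

View pics/w8.png

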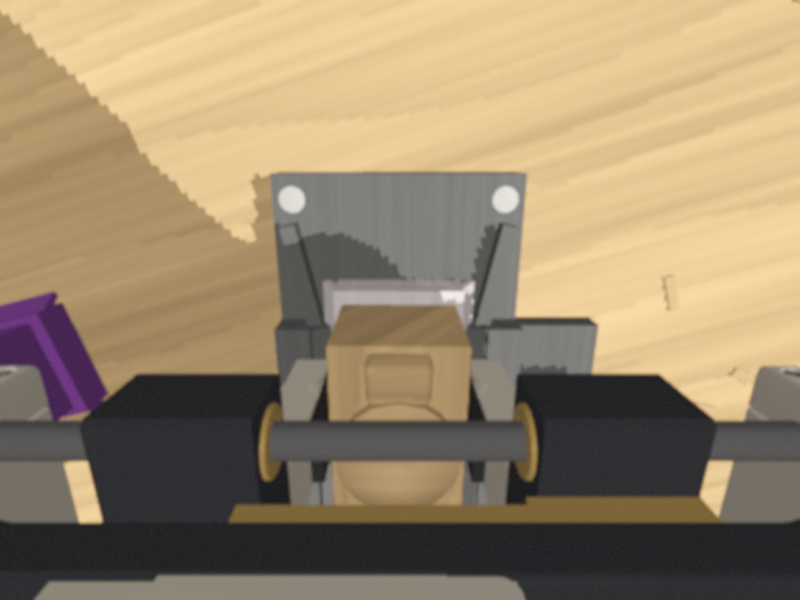

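Call:
{"op": "carry_out", "data": {"moves": "0.036 0.01 0 0 0 0 0;0.036 0.02 0 0 0 0 0;0.036 0.03 0 0 0 0 0;0.036 0.04 0 0 0 0 0;0.036 0.05 0 0 0 0 0;0.036 0.06 0 0 0 0 0;0.036 0.07 0 0 0 0 0;0.036 0.075 0 0 0 0 0;0.036 0.075 0 0 0 0 0;0.036 0.075 0 0 0 0 0"}}

```text
clock: 11.75
tool_pos: [0.4549, -0.2336, 0.2216]
orientation: [-180.0, -0.0, 163.3]
force: [-0.4, -0.2, -4.0]
opening: 0.0438
```

```bash
python3 - <<'E'
from h import *
p=snap("wrist","w9");t,R,o=tool();print(t,R.inv().apply(o["force"]),R.inv().apply(o["moment"]),o["joint_pos"])
E
```

```text
[ 0.45510948 -0.23370428  0.22157237] [-0.54216473  0.94358857  4.960471  ] [-0.00090422 -0.09691537 -0.01012031] [-5.16267955e+00  1.68104484e+01 -3.28148601e+01  1.62606151e-03
 -4.03776403e+01 -1.01578616e+02]
```

View pics/w9.png

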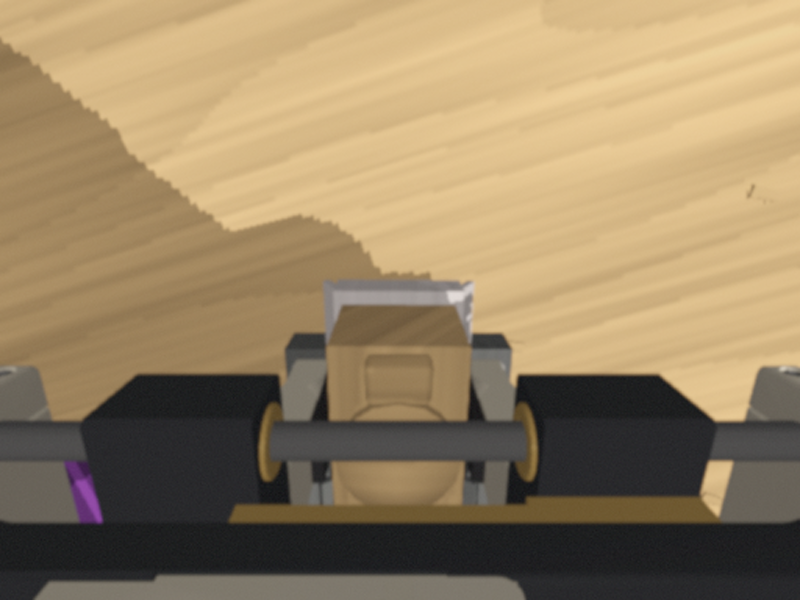

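Call:
{"op": "carry_out", "data": {"moves": "0.036 0 0 -0.005 0 0 0;0.036 0 0 -0.015 0 0 0;0.036 0 0 -0.04 0 0 0;0.036 0 0 -0.08 0 0 0;0.036 0 0 -0.12 0 0 0;0.036 0 0 -0.12 0 0 0;0.036 0 0 -0.12 0 0 0"}}

```text
clock: 12.5
tool_pos: [0.4548, -0.2336, 0.343]
orientation: [179.9, 0.2, 163.2]
force: [-0.5, 0.4, -5.0]
opening: 0.0438
```

```bash
python3 - <<'E'
from h import *
p=ctrl.snapshot("scene");q=ctrl.snapshot("side")
a=p["image"][140:190,310:380,::-1];b=q["image"][240:325,195:315,::-1]
a=cv2.resize(a,None,fx=6,fy=6,interpolation=cv2.INTER_CUBIC);b=cv2.resize(b,None,fx=6,fy=6,interpolation=cv2.INTER_CUBIC)
cv2.imwrite("pics/bs.png",a);cv2.imwrite("pics/bd.png",b)
t,R,o=tool();print(t,R.inv().apply(o["force"]),o["opening"])
E
```

```text
[ 0.45421025 -0.23349961  0.34078635] [0.51962768 0.08126978 5.56329637] 0.04401739738767291
```

View pics/bs.png

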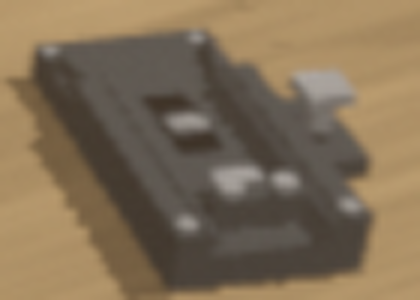

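View pics/bd.png

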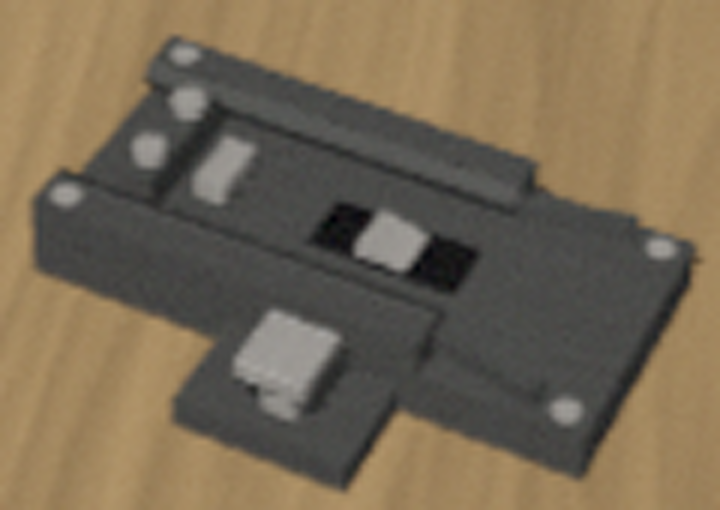

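```bash
python3 - <<'E'
from h import *
q=ctrl.snapshot("side")
H=[(-140,-50,20),(68,-50,33),(68,50,33),(-140,50,0),(68,50,0)]
px=np.array([(695,246),(172,37),(38,203),(583,478),(38,268)])/6+[195,240]
v,f=fit(q,H,px,[.58,.27,-.3]);print(v,np.degrees(v[2]),f.round(1))
# view pose: tool 210mm back on robot side so holder visible: want holder (-80,0) seen near image row ~120
yaw=180+np.degrees(v[2])
for z in (.34,):
  m=hw(v,(-135,0,0));print(m,np.hypot(*m[:2]),delta((m[0],m[1],z),yaw))
E
```

```text
[ 0.57221873  0.27419157 -0.29700099] -17.016903451245273 [[ 0.7 -0.5]
 [ 0.3 -0.5]
 [-1.  -0.4]
 [ 0.4  0.6]
 [-0.3  0.4]]
[0.44312924 0.31369983 0.        ] 0.5429282741335723 (array([0.1684, 0.5208, 0.0008]), array([-0.0001, -0.0025,  0.0045]))
```

```bash
python3 - <<'E'
from h import *
v=[.5722,.2742,-.297]
m=hw(v,(-20,0,0));print(m,delta((m[0],m[1],.40),163))
E
```

```text
[0.55307563 0.28005306 0.        ] (array([ 0.0536,  0.5203, -0.0595]), array([-0.0001, -0.0025,  0.0042]))
```

Call:
{"op": "carry_out", "data": {"moves": "0.036 0.002 0.02 -0.01 0 0 0;0.036 0.005 0.06 -0.02 0 0 0;0.036 0.01 0.1 -0.03 0 0 0;0.036 0.015 0.14 -0.04 0 0 0;0.036 0.02 0.18 -0.05 0 0 0;0.036 0.025 0.22 -0.06 0 0 0.004;0.036 0.03 0.26 -0.06 0 0 0.004;0.036 0.034 0.3 -0.06 0 0 0.004;0.036 0.038 0.34 -0.06 0 0 0.004;0.036 0.042 0.38 -0.06 0 0 0.004;0.036 0.046 0.42 -0.06 0 0 0.004;0.036 0.05 0.46 -0.06 0 0 0.004;0.036 0.052 0.49 -0.06 0 0 0.004;0.036 0.053 0.51 -0.06 0 0 0.004;0.036 0.0536 0.52 -0.06 0 0 0.004;0.036 0.0536 0.52 -0.06 0 0 0.004;0.036 0.0536 0.52 -0.06 0 0 0.004;0.036 0.0536 0.52 -0.06 0 0 0.004"}}

```text
clock: 14.45
tool_pos: [0.5532, 0.2786, 0.4016]
orientation: [-180.0, -0.0, 163.0]
force: [-0.1, 0.1, -4.9]
opening: 0.0439
```

```bash
python3 - <<'E'
from h import *
p=snap("wrist","w10");t,R,o=tool();print(t,o["orientation"],o["opening"],o["joint_pos"].round(1),R.inv().apply(o["force"]))
E
```

```text
[0.5532418  0.27862704 0.40184894] [-1.79998895e+02 -1.67818599e-03  1.62972768e+02] 0.043824300772199294 [  44.8   15.5   -7.    -0.   -67.6 -151.8] [-0.41789745 -0.57495182  4.21247005]
```

View pics/w10.png

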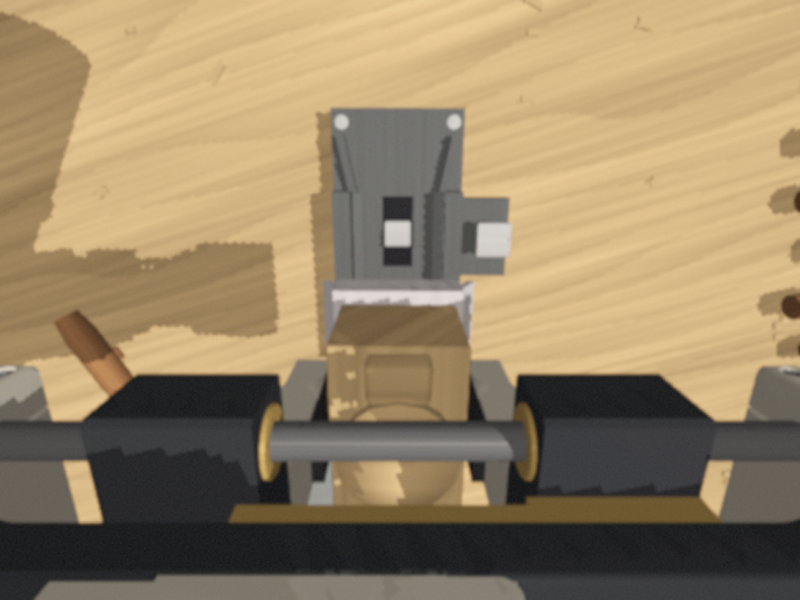

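```bash
python3 - <<'E'
from h import *
p=ctrl.snapshot("wrist");c=p["image"][60:200,190:350,::-1];cv2.imwrite("pics/w10c.png",cv2.resize(c,None,fx=4.2,fy=4.2,interpolation=cv2.INTER_CUBIC))
E
```

```text
(no output)
```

View pics/w10c.png

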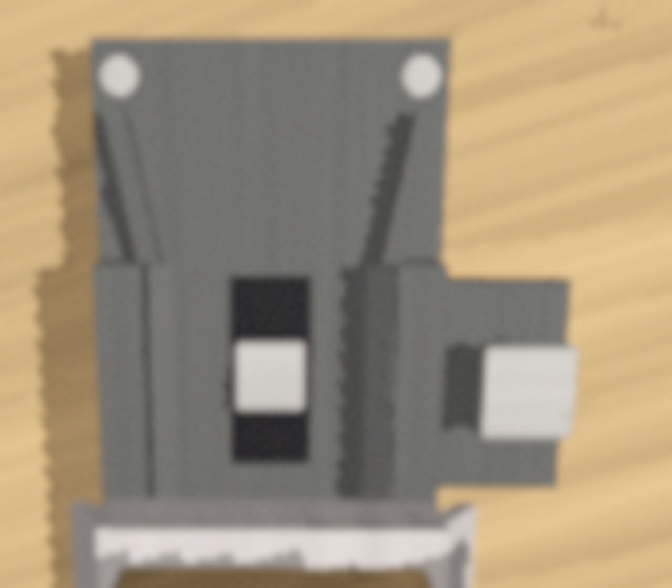

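```bash
python3 - <<'E'
from h import *
p=ctrl.snapshot("wrist")
H=[(-140,-50,20),(-140,50,20),(-80,-50,33),(-80,50,33)]
px=np.array([(93,39),(450,39),(94,264),(442,262)])/4.2+[190,60]
v,f=fit(p,H,px,[.57,.27,-.3]);print(v,np.degrees(v[2]),f.round(1))
t,R,o=tool();k=Rn.from_euler('z',-v[2]).apply([t[0]-v[0],t[1]-v[1],0]);print(k)
# lateral position of carving plate back edge vs tool axis (rear bottom edge corners z: plate underside)
for z in(.195,):
  print([R.inv().apply(bp(p,(60+y/4.2,190+x/4.2),t[2]-.202)-t) for x,y in((72,505),(474,507))])
# rail lines: back-projected left/right at z.033 
for a,b,z in(((93,39),(450,39),.02),((94,264),(442,262),.033),((103,495),(436,495),.033)):
  A,B=[bp(p,(60+q[1]/4.2,190+q[0]/4.2),z) for q in(a,b)];print(np.linalg.norm(A-B),((A+B)/2).round(4))
E
```

```text
[ 0.5733674   0.27170768 -0.29878392] -17.119057787468638 [[-1.  -0.4]
 [ 0.3 -0.2]
 [-0.6  0. ]
 [ 1.4  0.7]]
[-0.02128151  0.00091068  0.        ]
[array([ 0.03415151, -0.03159733,  0.20198251]), array([0.03384791, 0.03092995, 0.20200509])]
0.0984943166476419 [0.44   0.3132 0.02  ]
0.09763677508370268 [0.4964 0.2949 0.033 ]
0.09904791522559336 [0.5608 0.2757 0.033 ]
```

Call:
{"op": "carry_out", "data": {"moves": "0.036 0.03 -0.0008 0 0 0 0;0.036 0.06 -0.0008 0 0 0 0;0.036 0.09 -0.0008 0.01 0 0 0.001;0.036 0.11 -0.0008 0.03 0 0 0.001;0.036 0.11 -0.0008 0.06 0 0 0.001;0.036 0.11 -0.0008 0.09 0 0 0.001;0.036 0.11 -0.0008 0.12 0 0 0.001;0.036 0.11 -0.0008 0.145 0 0 0.001;0.036 0.11 -0.0008 0.16 0 0 0.001;0.036 0.11 -0.0008 0.165 0 0 0.001;0.036 0.11 -0.0008 0.165 0 0 0.001;0.036 0.11 -0.0008 0.165 0 0 0.001;0.036 0.11 -0.0008 0.165 0 0 0.001"}}

```text
clock: 15.9
tool_pos: [0.4483, 0.3114, 0.2379]
orientation: [179.9, 0.0, 163.0]
force: [-0.4, 0.3, -4.6]
opening: 0.0437
```

```bash
python3 - <<'E'
from h import *
p=snap("wrist","w11");q=ctrl.snapshot("side");c=q["image"][190:330,190:350,::-1];cv2.imwrite("pics/d11.png",cv2.resize(c,None,fx=4.2,fy=4.2,interpolation=cv2.INTER_CUBIC))
t,R,o=tool();print(t,o["orientation"],R.inv().apply(o["force"]),o["joint_pos"].round(1))
v=(.5734,.2717,-.2988);print(Rn.from_euler('z',-v[2]).apply([t[0]-v[0],t[1]-v[1],0]))
E
```

```text
[0.44807744 0.31126411 0.23760954] [1.79908016e+02 3.37339093e-02 1.62974647e+02] [ 0.45141855 -0.78345646  3.58500693] [  55.4   18.2  -27.7    0.   -44.  -162.4]
[-0.1314162   0.00091939  0.        ]
```

View pics/d11.png

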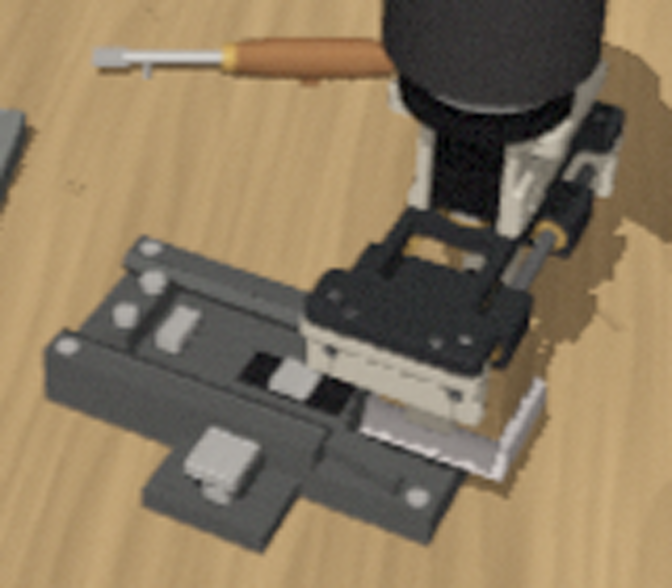

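View pics/w11.png

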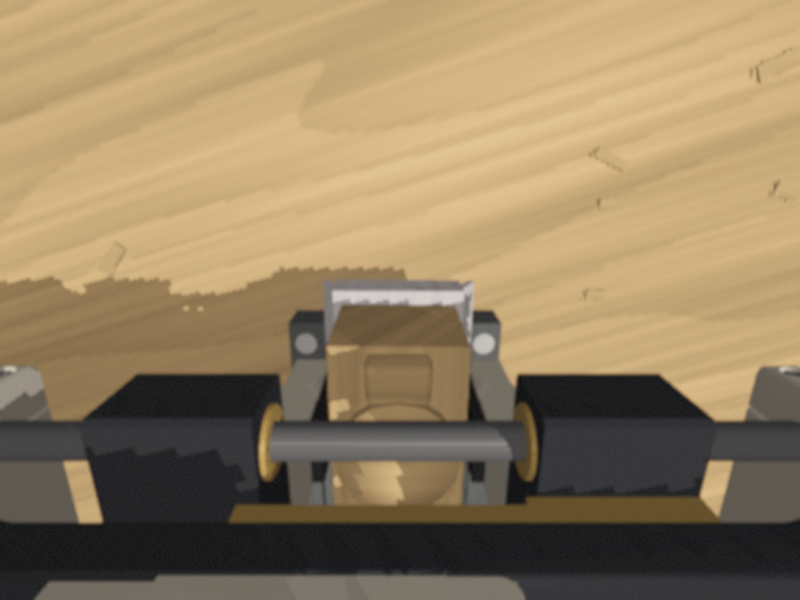

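Call:
{"op": "carry_out", "data": {"moves": "0.036 0 -0.0015 0 0 0 0;0.036 0 -0.0015 0.005 0 0 0;0.036 0 -0.0015 0.01 0 0 0;0.036 0 -0.0015 0.01 0 0 0;0.036 0 -0.0015 0.01 0 0 0"}}

```text
clock: 16.5
tool_pos: [0.4474, 0.3096, 0.2263]
orientation: [-180.0, -0.0, 163.0]
force: [0.3, -0.5, -4.0]
opening: 0.0438
```

```bash
python3 - <<'E'
from h import *
p=ctrl.snapshot("wrist");c=p["image"][170:250,170:340,::-1];cv2.imwrite("pics/w12.png",cv2.resize(c,None,fx=4.7,fy=4.7,interpolation=cv2.INTER_CUBIC))
t,R,o=tool();print(t,o["orientation"],R.inv().apply(o["force"]))
E
```

```text
[0.44748009 0.30964641 0.2264782 ] [-1.79974291e+02 -4.81346011e-03  1.62975992e+02] [ 0.47281273 -0.10241927  4.20547343]
```

View pics/w12.png

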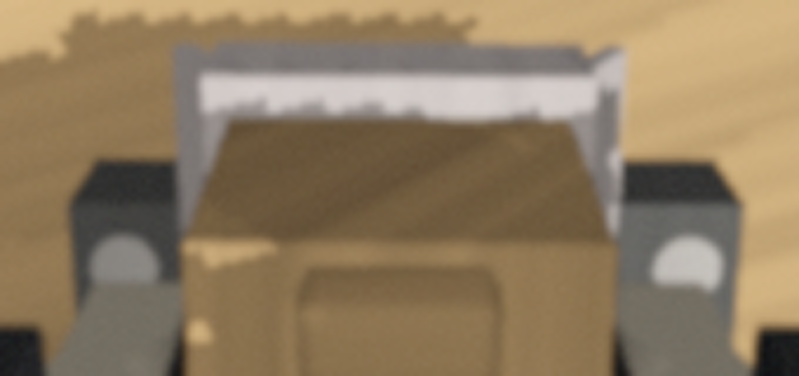

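Call:
{"op": "carry_out", "data": {"moves": "0.036 0 0.0008 0 0 0 0;0.036 0 0.0008 0.002 0 0 0;0.036 0 0.0008 0.004 0 0 0;0.036 0 0.0008 0.004 0 0 0;0.036 0 0.0008 0.004 0 0 0"}}

```text
clock: 17.05
tool_pos: [0.4477, 0.3103, 0.2226]
orientation: [-180.0, -0.0, 163.0]
force: [0.3, 0.3, -2.8]
opening: 0.044
```

```bash
python3 - <<'E'
from h import *
p=ctrl.snapshot("wrist");c=p["image"][170:250,170:340,::-1];cv2.imwrite("pics/w13.png",cv2.resize(c,None,fx=4.7,fy=4.7,interpolation=cv2.INTER_CUBIC))
t,R,o=tool();print(t,o["orientation"],R.inv().apply(o["force"]),R.inv().apply(o["moment"]))
E
```

```text
[0.44770533 0.31038183 0.22265002] [-1.79996308e+02 -6.75541365e-04  1.62970445e+02] [-1.19216942 -0.45166     3.69545049] [ 0.00936134 -0.0175485  -0.01019597]
```

View pics/w13.png

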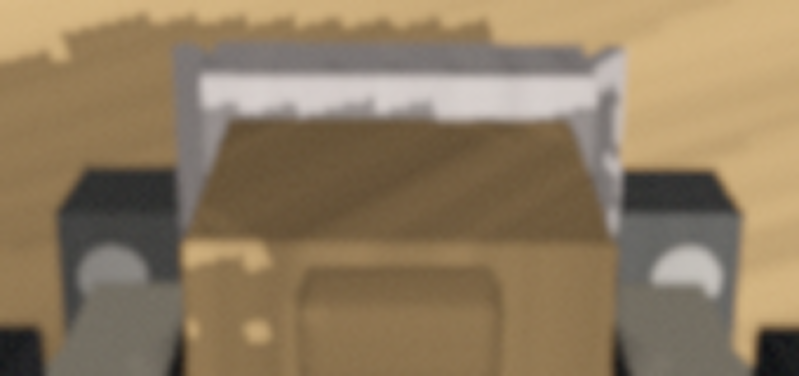

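Call:
{"op": "carry_out", "data": {"moves": "0.036 -0.003 0 0.0004 0 0 0;0.036 -0.008 0 0.0004 0 0 0;0.036 -0.013 0 0.0004 0 0 0;0.036 -0.018 0 0.0004 0 0 0;0.036 -0.022 0 0.0004 0 0 0;0.036 -0.026 0 0.0004 0 0 0;0.036 -0.03 0 0.0004 0 0 0"}}

```text
clock: 17.8
tool_pos: [0.4767, 0.3014, 0.2222]
orientation: [-180.0, -0.0, 163.0]
force: [0.1, 0.2, -4.4]
opening: 0.0439
```

```bash
python3 - <<'E'
from h import *
p=snap("wrist","w14")
t,R,o=tool();print(t,o["orientation"],R.inv().apply(o["force"]),R.inv().apply(o["moment"]))
E
```

```text
[0.47715835 0.3014367  0.22224759] [1.79995703e+02 1.10694910e-02 1.62963819e+02] [-0.58790122  0.11884318  3.94372905] [-0.09986592 -0.24155284  0.00338718]
```

View pics/w14.png

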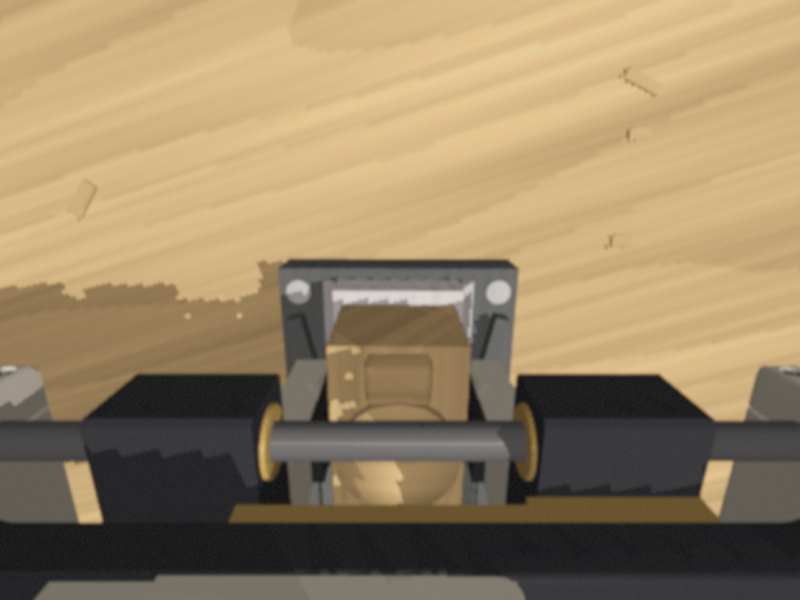

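Call:
{"op": "carry_out", "data": {"moves": "0.036 -0.004 0 0 0 0 0;0.036 -0.008 0 0 0 0 0;0.036 -0.012 0 0 0 0 0;0.036 -0.016 0 0 0 0 0;0.036 -0.02 0 0 0 0 0;0.036 -0.024 0 0 0 0 0;0.036 -0.028 0 0 0 0 0;0.036 -0.03 0 0 0 0 0"}}

```text
clock: 18.65
tool_pos: [0.5056, 0.2927, 0.2224]
orientation: [180.0, 0.0, 163.0]
force: [-1.3, -1.2, 0.2]
opening: 0.044
```

```bash
python3 - <<'E'
from h import *
p=snap("wrist","w15")
t,R,o=tool();print(t,o["orientation"],R.inv().apply(o["force"]),R.inv().apply(o["moment"]))
E
```

```text
[0.50572702 0.29265708 0.22242501] [1.79990555e+02 2.84432690e-02 1.62965110e+02] [-1.87789166 -0.64382909 -0.39517018] [ 0.53194559 -0.35737979 -0.02722535]
```

View pics/w15.png

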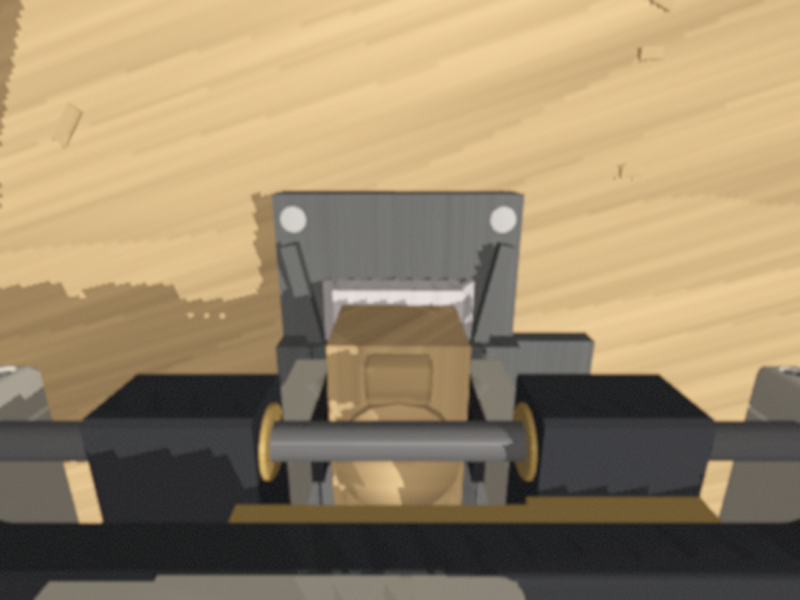

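Call:
{"op": "carry_out", "data": {"moves": "0.036 -0.004 0 0 0 0 0;0.036 -0.008 0 0 0 0 0;0.036 -0.012 0 0 0 0 0;0.036 -0.016 0 0 0 0 0;0.036 -0.02 0 0 0 0 0;0.036 -0.024 0 0 0 0 0;0.036 -0.028 0 0 0 0 0;0.036 -0.03 0 0 0 0 0"}}

```text
clock: 19.5
tool_pos: [0.534, 0.2839, 0.2221]
orientation: [-180.0, -0.0, 163.0]
force: [-2.3, 0.0, -1.7]
opening: 0.0438
```

```bash
python3 - <<'E'
from h import *
t,R,o=tool();print(t,o["orientation"],R.inv().apply(o["force"]),R.inv().apply(o["moment"]))
E
```

```text
[0.53403011 0.28387723 0.22205086] [-1.79983426e+02 -1.43843053e-02  1.62958551e+02] [ 2.16931098 -0.61764396  1.6728816 ] [ 0.08524448  0.78440672 -0.05154523]
```

Call:
{"op": "carry_out", "data": {"moves": "0.036 -0.004 0 0 0 0 0;0.036 -0.008 0 0 0 0 0;0.036 -0.012 0 0 0 0 0;0.036 -0.015 0 0 0 0 0;0.036 -0.018 0 0 0 0 0;0.036 -0.02 0 0 0 0 0"}}

```text
clock: 20.1
tool_pos: [0.5527, 0.2781, 0.222]
orientation: [-180.0, -0.0, 162.9]
force: [-5.7, 1.9, -2.3]
opening: 0.0435
```

```bash
python3 - <<'E'
from h import *
p=snap("wrist","w16");q=ctrl.snapshot("side");c=q["image"][190:330,170:330,::-1];cv2.imwrite("pics/d16.png",cv2.resize(c,None,fx=4.2,fy=4.2,interpolation=cv2.INTER_CUBIC))
t,R,o=tool();print(t,o["orientation"],R.inv().apply(o["force"]),R.inv().apply(o["moment"]))
E
```

```text
[0.55282787 0.27810655 0.22204427] [-1.79981693e+02 -3.00672206e-02  1.62956492e+02] [3.28037937 1.00038346 3.86593441] [ 0.03169921  1.27506904 -0.05677451]
```

View pics/w16.png

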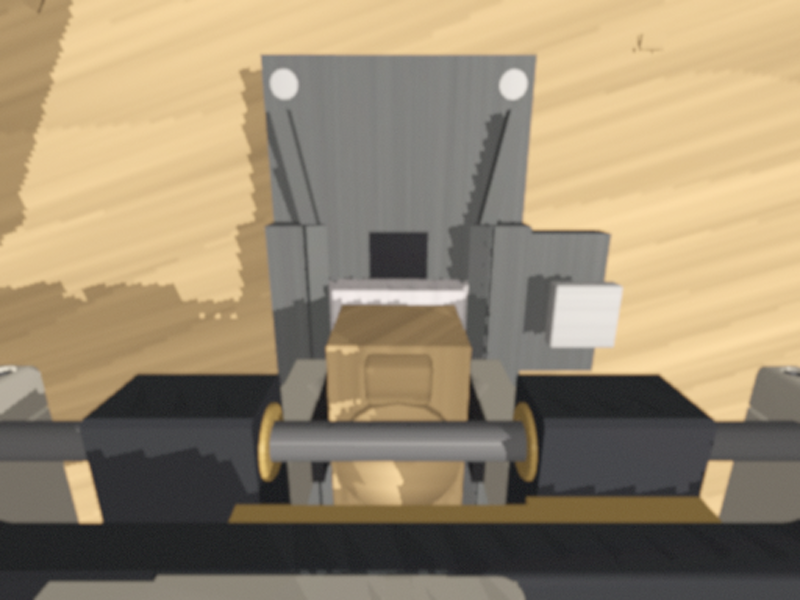

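View pics/d16.png

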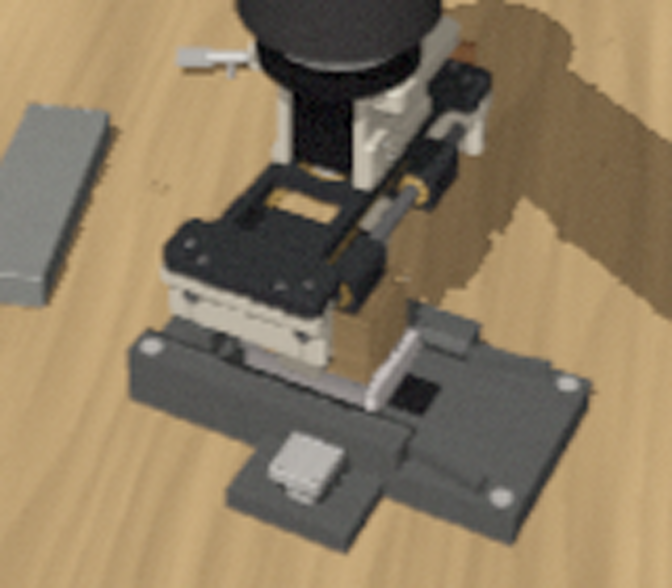

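Call:
{"op": "carry_out", "data": {"moves": "0.036 -0.003 0 0 0 0 0;0.036 -0.006 0 0 0 0 0;0.036 -0.009 0 0 0 0 0;0.036 -0.012 0 0 0 0 0;0.036 -0.014 0 0 0 0 0;0.036 -0.015 0 0 0 0 0"}}

```text
clock: 20.8
tool_pos: [0.5665, 0.2739, 0.222]
orientation: [-180.0, -0.1, 163.0]
force: [-7.5, 2.0, -1.3]
opening: 0.044
```

```bash
python3 - <<'E'
from h import *
p=snap("wrist","w17")
t,R,o=tool();print(t,o["orientation"],R.inv().apply(o["force"]),R.inv().apply(o["moment"]))
E
```

```text
[0.56662727 0.2738973  0.22196407] [-1.79967468e+02 -7.79232886e-02  1.62959722e+02] [6.33924475 0.43470874 1.35247645] [-0.15893261  2.70412973 -0.0220066 ]
```

View pics/w17.png

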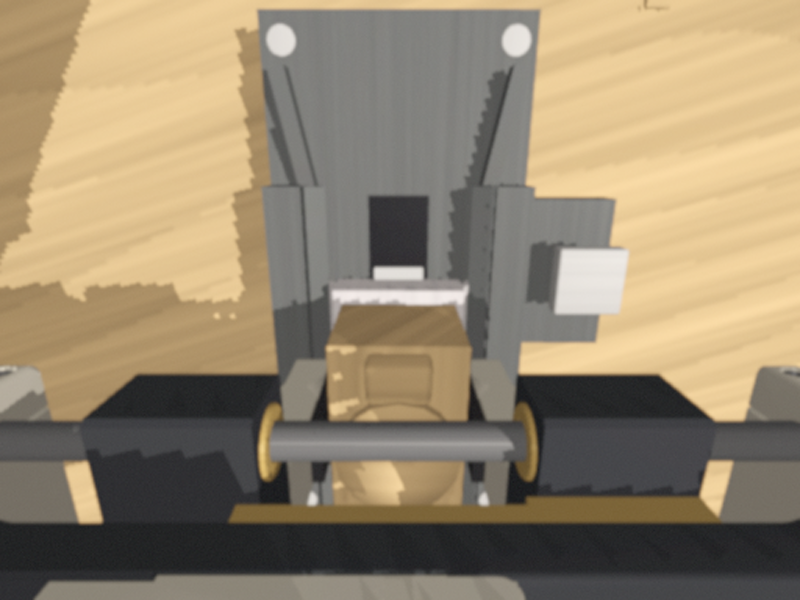

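Call:
{"op": "carry_out", "data": {"moves": "0.036 -0.002 0 0 0 0 0;0.036 -0.004 0 0 0 0 0;0.036 -0.006 0 0 0 0 0;0.036 -0.008 0 0 0 0 0;0.036 -0.01 0 0 0 0 0"}}

```text
clock: 21.35
tool_pos: [0.5736, 0.2717, 0.2217]
orientation: [-179.9, -0.4, 162.9]
force: [-31.4, 14.8, 11.4]
opening: 0.0439
```

```bash
python3 - <<'E'
from h import *
p=ctrl.snapshot("wrist");c=p["image"][80:210,200:420,::-1];cv2.imwrite("pics/w18.png",cv2.resize(c,None,fx=3.6,fy=3.6,interpolation=cv2.INTER_CUBIC))
t,R,o=tool();print(t,o["orientation"],R.inv().apply(o["force"]),R.inv().apply(o["moment"]))
E
```

```text
[0.57353605 0.27177716 0.22163254] [-179.90703231   -0.36122129  162.93515154] [25.59407273  2.48520799 -6.4671336 ] [-1.20676697  9.24788562 -0.12159638]
```

View pics/w18.png

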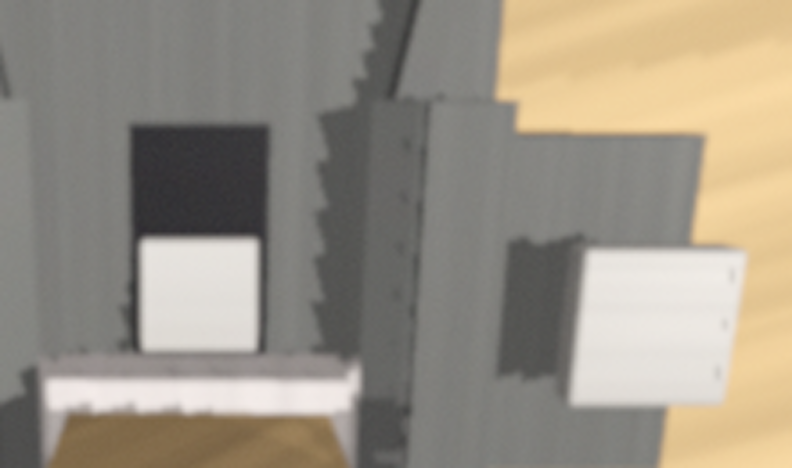

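Call:
{"op": "carry_out", "data": {"moves": "0.036 0.001 0 0 0 0 0;0.036 0.001 0 0 0 0 0;0.036 0.002 0 0 0 0 0;0.036 0.003 0 0 0 0 0;0.036 0.0035 0 0 0 0 0;0.036 0.0035 0 0 0 0 0"}}

```text
clock: 22.0
tool_pos: [0.5724, 0.272, 0.2216]
orientation: [-179.9, -0.1, 163.0]
force: [-7.0, 2.7, -3.8]
opening: 0.0437
```

```bash
python3 - <<'E'
from h import *
p=ctrl.snapshot("wrist");c=p["image"][80:210,200:420,::-1];cv2.imwrite("pics/w19.png",cv2.resize(c,None,fx=3.6,fy=3.6,interpolation=cv2.INTER_CUBIC))
t,R,o=tool();print(t,o["orientation"],R.inv().apply(o["force"]),R.inv().apply(o["moment"]))
E
```

```text
[0.5724402  0.2720345  0.22156479] [-1.79943754e+02 -1.06591857e-01  1.62968637e+02] [7.74795651 0.51743624 4.37509271] [-0.41489362  2.87665717 -0.05635351]
```

View pics/w19.png

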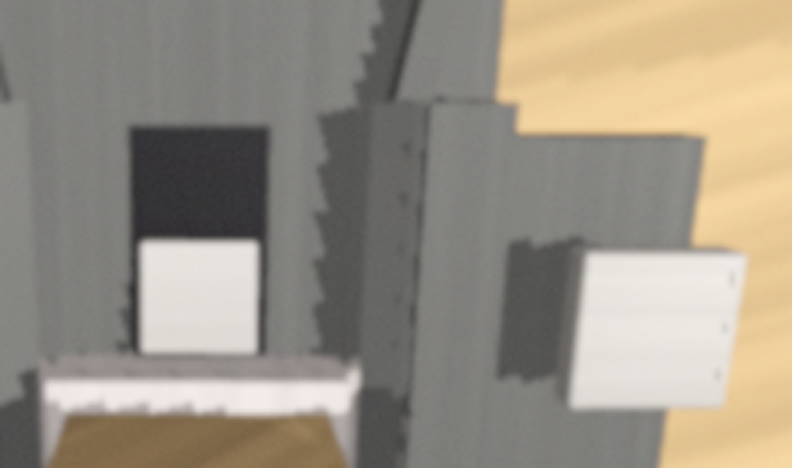

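Call:
{"op": "carry_out", "data": {"moves": "0.036 0.001 0 0 0 0 0;0.036 0.002 0 0 0 0 0;0.036 0.002 0 0 0 0 0;0.036 0.002 0 0 0 0 0"}}

```text
clock: 22.45
tool_pos: [0.5709, 0.2725, 0.2216]
orientation: [-180.0, -0.1, 163.0]
force: [-4.3, 3.1, -5.9]
opening: 0.0439
```

```bash
python3 - <<'E'
from h import *
p=ctrl.snapshot("wrist");c=p["image"][80:210,200:420,::-1];cv2.imwrite("pics/w20.png",cv2.resize(c,None,fx=3.6,fy=3.6,interpolation=cv2.INTER_CUBIC))
t,R,o=tool();print(t,o["orientation"],R.inv().apply(o["force"]),R.inv().apply(o["moment"]))
E
```

```text
[0.5709226  0.27244661 0.22163021] [-1.79950373e+02 -7.50933205e-02  1.62960748e+02] [5.90483036 1.21471225 5.3399631 ] [-0.2580232   2.32021214 -0.06260919]
```

View pics/w20.png

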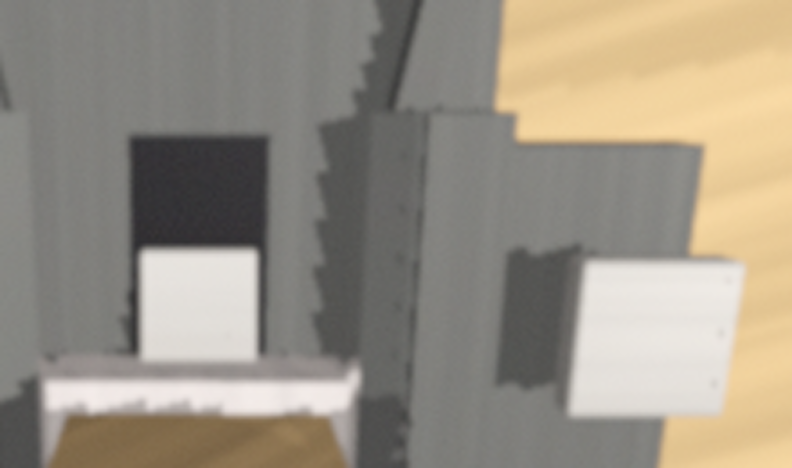

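Call:
{"op": "carry_out", "data": {"moves": "0.036 0.0005 0 0 0 0 0;0.036 0.001 0 0 0 0 0;0.036 0.001 0 0 0 0 0"}}

```text
clock: 22.8
tool_pos: [0.5706, 0.2726, 0.222]
orientation: [-180.0, -0.0, 163.0]
force: [-1.9, 1.9, -8.3]
opening: 0.0437
```

```bash
python3 - <<'E'
from h import *
p=ctrl.snapshot("wrist");c=p["image"][80:210,200:420,::-1];cv2.imwrite("pics/w21.png",cv2.resize(c,None,fx=3.6,fy=3.6,interpolation=cv2.INTER_CUBIC))
t,R,o=tool();print(t,o["orientation"],R.inv().apply(o["force"]),R.inv().apply(o["moment"]))
E
```

```text
[0.57057539 0.27261098 0.2219869 ] [-1.79980012e+02 -9.38221309e-03  1.62961990e+02] [3.1031077  0.6032846  7.38740681] [-5.41258272e-04  9.33103795e-01 -4.06463368e-02]
```

View pics/w21.png

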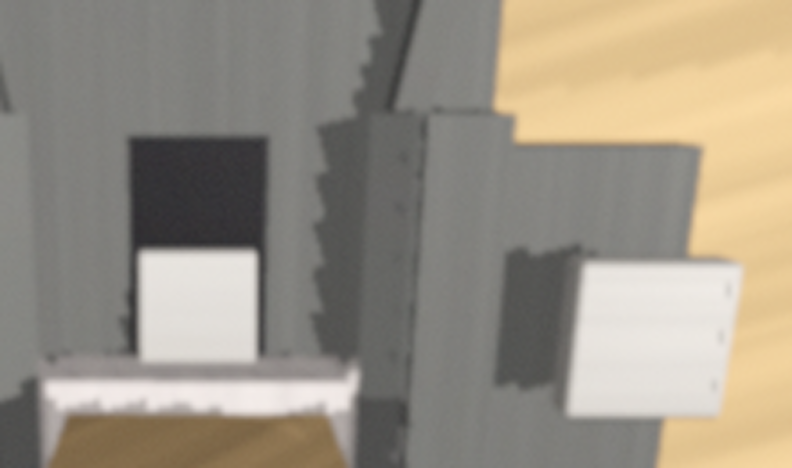

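Call:
{"op": "carry_out", "data": {"moves": "0.046 0.0005 0 0.0003 0 0 0;0.052 0.0005 0 0.0003 0 0 0;0.06 0.0005 0 0.0003 0 0 0;0.066 0.0005 0 0 0 0 0;0.066 0.0005 0 0 0 0 0;0.066 0.0005 0 0 0 0 0"}}

```text
clock: 23.45
tool_pos: [0.5702, 0.273, 0.2225]
orientation: [180.0, 0.0, 163.0]
force: [0.1, -0.4, 0.4]
opening: 0.0656
```

Call:
{"op": "carry_out", "data": {"moves": "0.066 0 0 -0.01 0 0 0;0.066 0 0 -0.03 0 0 0;0.066 0 0 -0.06 0 0 0;0.066 0 0 -0.1 0 0 0;0.066 0 0 -0.14 0 0 0;0.066 0 0 -0.17 0 0 0;0.066 0 0 -0.17 0 0 0;0.066 0 0 -0.17 0 0 0"}}

```text
clock: 24.25
tool_pos: [0.5699, 0.2728, 0.3937]
orientation: [179.9, 0.1, 163.0]
force: [-0.7, -0.1, -1.1]
opening: 0.066
```

```bash
python3 - <<'E'
from h import *
p=snap("wrist","w22");q=ctrl.snapshot("side");c=q["image"][190:330,170:330,::-1];cv2.imwrite("pics/d22.png",cv2.resize(c,None,fx=4.2,fy=4.2,interpolation=cv2.INTER_CUBIC))
s=snap("scene","s22")
t,R,o=tool();print(t,o["opening"],R.inv().apply(o["force"]))
E
```

```text
[0.56976768 0.27270092 0.39120379] 0.06604725677589429 [ 0.57464351 -0.30427889  0.85412931]
```

View pics/w22.png

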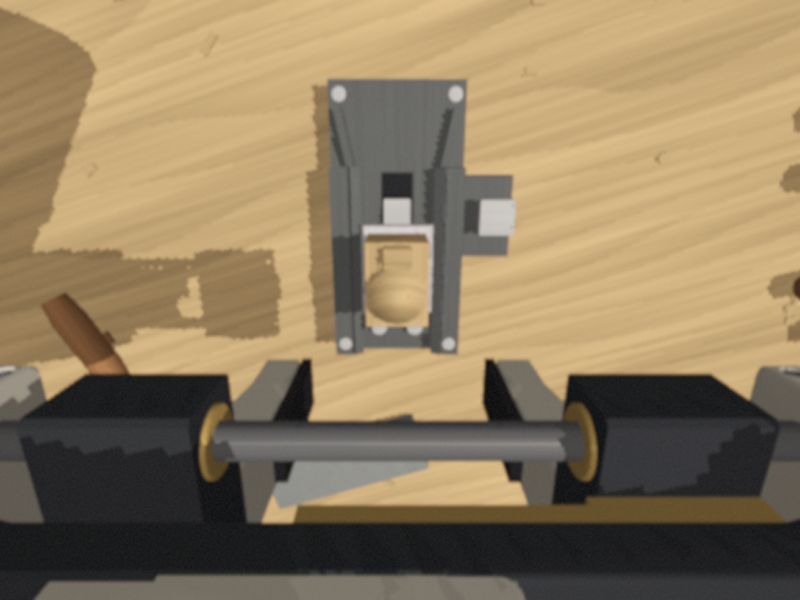

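View pics/d22.png

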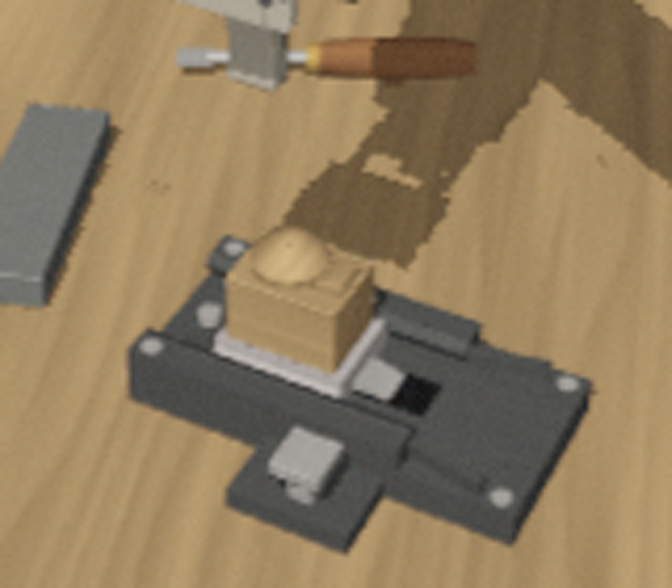

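View pics/s22.png

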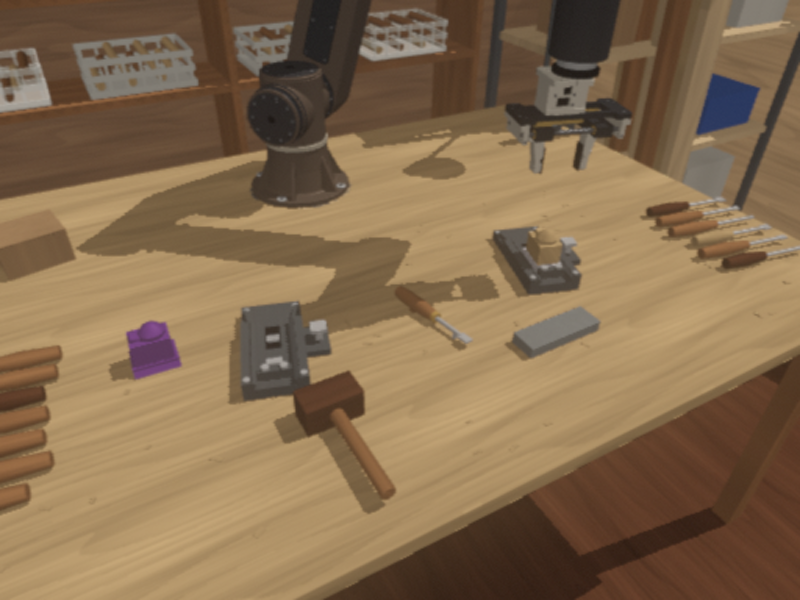

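```bash
python3 - <<'E'
from h import *
ctrl.close_job();print(ctrl.get_obs()["clock"])
E
```

```text
the job is handed in; nothing more can be done
the job is handed in; nothing more can be done
```

The carving is now in the bench holder that was empty, locked against its stop block, and I handed the job in at about 24.4 s. No verdict was reported.

- **Moves:** I pressed the first holder's pad about 6 mm. The plate came free and slid out about 30 mm. I then gripped the wood by its flat sides, drew it out along the rails, and slid it into the other holder until it met the stop at about 34 N.
- **Lock check:** I pulled back gently before letting go. The plate came back about 1.5 mm, then stopped against the catch and my pushing force fell away. The full catch tongue shows behind the plate.
- **Final pictures:** The carving sits centred and flat, with the gripper open and about 170 mm above it. The gouge, mallet and stone show no visible change from the start.
- **Disagreements:** My position fits from the cameras differed by 1 to 2 mm, so I set the sideways alignment before the mouth by eye from the wrist picture. The wrist force read only about 1.5 N while pressing the pad, below the 4 to 7.5 N expected from its spring. I could not read the catch and ejector positions directly; I inferred them from the pictures and the pull-back.

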